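# Clamp the violin top under the swing bar

## Robot

A 6-joint arm with a two-finger parallel gripper is mounted at the origin on the work surface. World frame = base frame: x ahead of the robot, y to its left, z up, the work surface at z = 0. Lengths are in m, angles in rad, forces in N, time in s.
With the tool pointing down it reaches from about 0.3 to 0.825 m from the base axis. Payload 5.4 kg.
Tool frame: the origin (TCP) lies midway between the tips of the shut fingers; the grasp point (between the pads) lies 19 mm behind it (manip.grip_point_offset is the distance from the TCP to the grasp point, in m); z points along the fingers, y is the line along which they close (so a half turn about z gives the same grasp; the last joint's range is limited). The gripper opens to 92 mm and grips with 3 to 60 N. Pads are 20 mm wide; open, the fingers measure 128 mm over their backs; the gripper's body (75 mm by 189 mm) begins 69 mm behind the grasp point.
Start: joints at [0.906, 0.158, 1.597, -0, 1.386, -0.21], TCP at [0.253, 0.517, 0.193] pointing down, gripper open.
Joint ranges: [-2.91, 2.91], [-0.94, 2.29], [0.18, 2.7], [-1.29, 4.43], [0.17, 2.64], [-3, 3]. Speed limits (rad/s): [2.57, 2.57, 3.14, 3.14, 3.14, 3.14].

## Interface

Orientations are given as a unit quaternion [x, y, z, w].
In Python, from bench import manip, snapshot, job gives the robot as it stands. The module is installed in compiled form; this text tells all that it offers.
- The arm moves only by the tool play_rows, never from a script. Its argument "targets" is a list of rows, each an object with "linear": the shift along the tool's x, y, z in m, a list of three; "yaw": the turn about the tool's z in degrees. A call has 1 to 20 rows; each row is the pose to reach, as a shift and turn from the pose commanded when the call began, along the tool's axes at that moment; what a row does not reach only later rows make up. A row lasts 1/12 s, in which the tool goes at most 41.7 mm and 7.16 degrees, less where a joint would pass 70% of its speed; a pose out of reach is approached as far as the arm can. A call with a gripper value outside its range is refused whole. "gripper" is the finger opening in m, from 0 to 0.0919, set as the call begins (left out, the last holds). The fingers move at their own pace and stop on an object; "force" is the grip in N (left out, the last holds). Time passes only in rows, so rows that repeat a pose let the fingers close. It gives the time, the measured TCP pose, the force and the opening at its end, in the units of the state.
- manip.observe(): the state, without advancing time (a new reading comes with each control period).
- snapshot(name): name is "scene" or "top"; returns a dict with "color" (400x640x3 uint8, blue, green, red), "z_map" (400x640 float32, m along the optical axis (not along the pixel's ray), 0 where there is no reading), "intrinsics" (3x3 intrinsics, pixels), "R" (3x3) and "t" (3): a world point X has camera coordinates R X + t. Camera axes: x right, y down, z forward; pixel columns grow to the right and rows downward; lengths in m; the calibration is good to about 2 mm. A picture is of the moment at which its call begins.
- job.close_job(): hands the job in, once; it reports no verdict.
The state is a dict: "time_s": time; "qpos": joint angles; "qd": joint speeds; "tau": joint torques, N m; "tcp_pos": TCP position; "tcp_rot": TCP orientation; "contact_force": force on the tool from outside, world axes, zero at the start; "moment": the same for the moment, N m; "finger_gap": opening from 0.0 (shut) to 1.0 (fully open).
Only numpy, scipy, OpenCV 4.12 (cv2) and the standard library are available. Lean on these libraries where they do the work, as an engineer would, in place of code of your own. Each camera call takes 0.05 s, during which the arm holds its last target. There are 200 camera calls.

## Task

Clamp down the glued-up spruce violin plate: swing the wooden clamp bar all the way in so that its notch sits around the threaded stud, under the raised wing nut. Then turn the wing nut backward (counter-clockwise from above) until its thread start drops, and only then turn it forward (clockwise) to run it on until it is firmly tight and presses the bar down on the plate. Leave the things lying round about where they are.

Things in the scene. Friction and masses are not known exactly. Their poses are not given: they have to be found in the camera images.
- fixture: Gluing fixture fixed to the bench: plywood base 22 mm thick, steel stud (top at z 175 mm), and 190 mm from it a pivot post with a brass cap (top at z 91 mm). Origin at bench height on the stud axis; x points from stud to post, z up. Base spans x -100 to 260, y -120 to 120 mm. Between them lies the spruce plate: x 50 to 160, y -100 to 100, top at z 40 mm.
- stud_axis (a point): Point on the stud's vertical axis at z 79 mm, the height of the clamp bar's top face. The stud's coarse right-hand thread reaches radius 16.5 mm, pitch 18 mm; above it the stud is a smooth 20 mm pin.
- bar_handle (a point): Point on the axis of the upright dark wooden handle that stands on the bar 80 mm from the post's axis, between post and head. The handle is a turned peg, 28 mm in diameter from z 79 to 101 mm, thinner above, top at z 139 mm; this point is 2 mm above its top. With the bar in it stands 110 mm from the stud axis. Some 2 to 4 N here moves the bar; pushing low, near its foot, keeps the bar flat.
- wing_nut (a joint): Turn (rad) of the brass wing nut on the stud, counter-clockwise from above positive. Starts at -1.7 to -0.7; clockwise from there it only binds on a stub near -2; counter-clockwise it drops 18 mm at about 0 to 0.3. Then clockwise it screws down 18 mm a turn, meets the bar near -4.2, stiffens after -5 and is soon firmly tight. Stays as left.
- wing_tip_a (a point): Middle of the outer edge of one of the nut's two equal upright wings: 66 mm from the stud axis, 33 mm above the washer's underside; at nut angle 0 it is the one on the fixture's +y side. Wings 12 mm thick, 25 to 66 mm from the axis, 18 to 48 mm above the washer's underside. Under 1 N on a wing turns it when free, 5 to 10 N tighten it.
- glue_bottle: Bystander: white glue bottle, 54 mm diameter, 130 mm tall, standing; origin at the centre of its foot.
- thumb_plane: Bystander: small brass plane, 85 x 34 mm, 52 mm high; origin at the centre of its sole.
- clamp_spool: Bystander: light wooden clamp spool, 52 mm diameter, 70 mm tall, standing; origin at the centre of its foot.
- clamp_bar: Maple bar that swings on the pivot post (held under its cap), resting on the plate by a caul block. Origin in the post's axis, at the bar's underside (z 57 mm); x points away from its head. Bar 22 mm thick, 40 wide, reaching 236 mm from the post. Swung out 0.5 to 1.0 rad clockwise from above, to the fixture's +y side; fully in, its axes match the fixture's. About 0.3 kg; slides with friction.
- bar_notch (a point): Centre of the notch in the bar's head at its top face, 190 mm from the post's axis. The notch is 48 mm wide and open on the bar's -y side, the side that leads when it swings in; fully in, its closed side touches the stud and this point is on the stud's axis within about 3 mm.
- washer: Steel washer, 68 mm diameter, 5 mm thick, that rides up and down the stud with the wing nut but does not turn; origin at the centre of its underside. 30 mm above the bar's top level (z 109 mm) at the start, the nut resting on the faced-off end of the stud's thread; 12 to 14 mm above it once the thread start has dropped; on the bar (z 79 mm, or 1 to 3 mm less) when clamped.

How it is judged:
On the way, in this order (a step that is already met when the one before it is completed fails the run):
1. the clamp bar is swung fully in, its notch around the stud (horizontal distance between bar_notch and stud_axis below 0.01 m), for 0.2 s.
2. with the bar in, the nut has been turned backward until its thread start dropped (value of joint wing_nut above -0.1 rad and z of washer in the frame of stud_axis below 0.017 m and horizontal distance between bar_notch and stud_axis below 0.01 m), for 0.1 s.
At the end, for the whole second after the job is handed in: The bar is in (notch centre within 10 mm of the stud's axis), the nut has been run on forward past the bar's level and its washer presses on the bar with more than 8 N, and bar and nut are at rest (horizontal distance between bar_notch and stud_axis below 0.01 m and contact force between washer and clamp_bar above 8 N and value of joint wing_nut below -4.2 rad and velocity of joint wing_nut between -0.1 and 0.1 rad/s and linear speed of clamp_bar below 0.02 m/s); the robot touches nothing.
It fails at once if a bystander is shifted by more than 30 mm or knocked over (distance of any of glue_bottle, thumb_plane, clamp_spool from where it was at the start of the episode above 0.03 m or angle between any of glue_bottle, clamp_spool's own z axis and vertical above 0.6 rad).
It also fails if it takes over 72 s, if anything falls off the work surface, if the arm or the gripper's body presses on something with over 40 N, if the wrist force passes 120 N, or if a joint passes its speed limit or range.

## Working session

There is one attempt and no reset: what is moved stays moved. The work goes in short steps, Python scripts to look and compute and a tool call to move; the robot and the scene stay as the last step left them, time stands still between calls to the robot, and variables do not carry over. Pictures are saved under pics/ and viewed, on a budget of 10 in all, crops included, one or two more only if the job needs it, and the job is handed in when it is done.

Besides the shell and the picture viewer there is one more tool, called after "Call:" as name(argument=value, ...), one argument or row to a line, values as JSON. play_rows: Moves the arm, as the interface text tells. Its arguments: {"type":"object","properties":{"targets":{"type":"array"},"gripper":{"type":"number"},"force":{"type":"number"}},"required":["targets"]}

```bash
mkdir -p pics; cat > h.py <<'E'
import numpy as np, cv2
from bench import manip, snapshot, job
def world(s):
    z=s["z_map"];v,u=np.indices(z.shape);K=s["intrinsics"]
    P=np.stack([(u-K[0,2])/K[0,0]*z,(v-K[1,2])/K[1,1]*z,z],-1)
    W=(P-s["t"])@s["R"]; W[z==0]=np.nan
    return W
def proj(s,X):
    c=s["R"]@np.array(X)+s["t"];p=s["intrinsics"]@c;return p[:2]/p[2]
E
python3 - <<'E'
from h import *
for n in("top","scene"):
    s=snapshot(n);cv2.imwrite(f"pics/{n}0.png",s["color"]);np.savez(f"{n}0.npz",W=world(s),**s)
    print(n,-s["R"].T@s["t"],s["R"][2])
print(manip.observe())
E
```

```text
top [0.45911195 0.01591775 1.27625697] [ 0.11818998 -0.01231496 -0.99291463]
scene [ 1.61348287 -0.2511253   1.00816818] [-0.7393706   0.19248181 -0.64519909]
{'time_s': 0.1, 'qpos': array([ 9.05948796e-01,  1.59003584e-01,  1.59807496e+00, -6.99985973e-06,
        1.38621024e+00, -2.10096546e-01]), 'qd': array([-0.0007716 , -0.00152728, -0.0019359 , -0.00050193, -0.00152877,
        0.0005089 ]), 'tau': array([ 7.43398959e-04, -3.86502492e+01, -3.22958958e+01,  7.04614352e-02,
        3.38986376e-02, -7.27383781e-05]), 'tcp_pos': array([0.25220664, 0.51607521, 0.19202325]), 'tcp_rot': array([ 2.25420636e-01,  9.74261165e-01, -7.69658743e-04, -3.56168713e-04]), 'contact_force': array([ 0.14997065, -0.42952428,  0.25107244]), 'moment': array([ 0.00489753,  0.03166608, -0.01357318]), 'finger_gap': 1.0011963820005643}
```

View pics/top0.png

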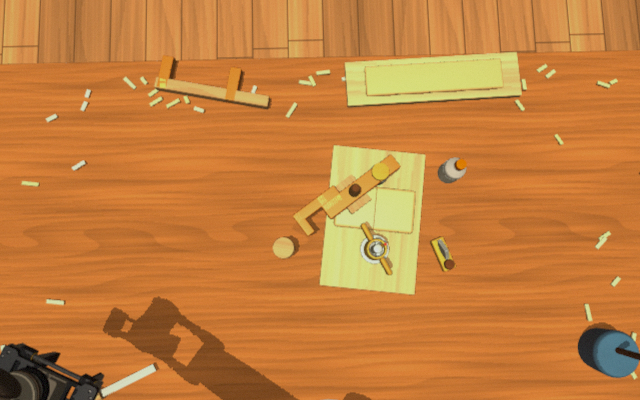

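View pics/scene0.png

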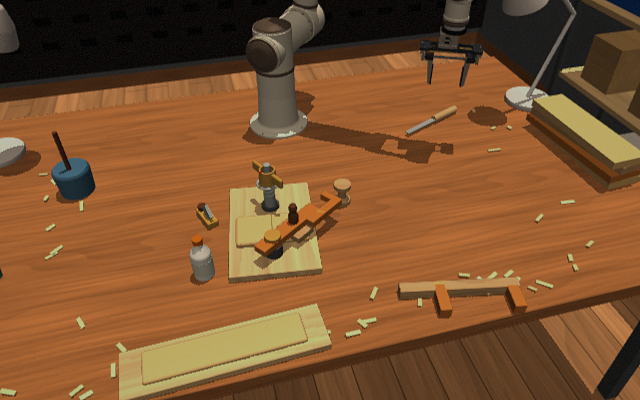

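The top view shows the stud and nut at (377,249), the post at (380,171), the handle at (355,190) and the bar head at about (305,215). The spool is at (283,247), the bottle at (453,168) and the plane at (443,254). In the scene view, the nut sits raised on the pin.

```bash
python3 - <<'E'
from h import *
d=np.load("top0.npz");W=d["W"];s={k:d[k] for k in d}
def blob(x0,x1,y0,y1,zlo,zhi):
    m=np.zeros(W.shape[:2],bool);m[y0:y1,x0:x1]=1
    m&=(W[...,2]>zlo)&(W[...,2]<zhi);p=W[m];return p
def circ(n,p):
    c,r=cv2.minEnclosingCircle(p[:,:2].astype(np.float32));print(n,len(p),p.mean(0).round(4),"mec",np.round(c,4),round(r,4),"zmax",p[:,2].max().round(3))
circ("studtop",blob(360,395,235,265,.168,.19))
circ("post",blob(365,400,155,185,.086,.097))
circ("handle",blob(340,372,175,205,.115,.15))
circ("spool",blob(265,300,230,262,.06,.08))
circ("bottle",blob(435,470,150,190,.05,.14))
circ("plane",blob(428,460,232,275,.02,.07))
p=blob(350,405,215,280,.128,.16);circ("wings",p)
S=p.mean(0)[:2];r=cv2.minAreaRect(p[:,:2].astype(np.float32));print(r)
p=blob(290,400,150,240,.07,.085);print("bar",cv2.minAreaRect(p[:,:2].astype(np.float32)),cv2.boxPoints(cv2.minAreaRect(p[:,:2].astype(np.float32))))
# base rect
p=blob(310,435,140,300,.017,.027);r=cv2.minAreaRect(p[:,:2].astype(np.float32));print("base",r)
E
```

```text
studtop 61 [ 0.4827 -0.1172  0.174 ] mec [ 0.4829 -0.1175] 0.0099 zmax 0.18
post 240 [ 0.6707 -0.1417  0.0903] mec [ 0.6708 -0.1415] 0.0216 zmax 0.096
handle 76 [ 0.6235 -0.076   0.1346] mec [ 0.6248 -0.0762] 0.0117 zmax 0.142
spool 354 [0.4928 0.0982 0.0692] mec [0.4928 0.0982] 0.0258 zmax 0.076
bottle 460 [ 0.6717 -0.32    0.0938] mec [ 0.6759 -0.3268] 0.0276 zmax 0.133
plane 356 [ 0.4674 -0.299   0.034 ] mec [ 0.4679 -0.2982] 0.0424 zmax 0.063
wings 411 [ 0.4816 -0.116   0.1511] mec [ 0.4823 -0.1163] 0.0651 zmax 0.16
((0.4824734926223755, -0.1176600232720375), (0.12358815222978592, 0.048873256891965866), 8.669388771057129)
bar ((0.6267438530921936, -0.05949456989765167), (0.06394407153129578, 0.28580713272094727), 35.326778411865234) [[ 0.5180265   0.03860832]
 [ 0.6832913  -0.19457242]
 [ 0.73546124 -0.15759745]
 [ 0.5701964   0.07558328]]
base ((0.5598128437995911, -0.14755505323410034), (0.2795066237449646, 0.35993894934654236), 82.67160034179688)
```

```bash
cat >> h.py <<'E'
from scipy.spatial.transform import Rotation as Rn
S=np.array([.4828,-.1173]);P=np.array([.6707,-.1416])
def hand(th): a=np.radians(th);return P+.08*np.array([np.cos(a),np.sin(a)])
def phi(o): y=Rn.from_quat(o["tcp_rot"]).as_matrix()[:,1];return np.degrees(np.arctan2(y[1],y[0]))
def go(x,y,z,ph=None):
    o=manip.observe();R=Rn.from_quat(o["tcp_rot"]).as_matrix()
    l=R.T@(np.array([x,y,z])-o["tcp_pos"]);p=phi(o)
    print("phi",p.round(1),"lin",l.round(4),"yaw",None if ph is None else round(p-ph,1))
def st():
    o=manip.observe();print("t",round(o["time_s"],2),o["tcp_pos"].round(4),"phi",phi(o).round(1),"q6",np.degrees(o["qpos"][5]).round(1),"F",o["contact_force"].round(1),"M",o["moment"].round(2),"gap",round(o["finger_gap"],3))
E
python3 -c "
from h import *
st();go(.6235,-.076,.2,35.6)
d=np.load('top0.npz');W=d['W'];m=(W[...,2]>.135)&(W[...,2]<.165);m[:215]=0;m[280:]=0;m[:,:350]=0;m[:,405:]=0
q=W[m][:,:2]-S;r=np.hypot(*q.T);q=q[r>.035];a=np.arctan2(q[:,1],q[:,0]);print('wing deg',np.degrees(np.angle(np.exp(2j*a).mean())/2),np.hypot(*q.T).max())"
```

```text
t 0.1 [0.2522 0.5161 0.192 ] phi 63.9 q6 -12.0 F [ 0.1 -0.4  0.3] M [ 0.    0.03 -0.01] gap 1.001
phi 63.9 lin [-0.5936 -0.3688 -0.0076] yaw 28.3
wing deg 27.223685982023667 0.06503041384945871
```

Call:
play_rows(
  targets=[
    {"linear": [-0.297, -0.184, -0.018], "yaw": 14},
    {"linear": [-0.594, -0.369, -0.018], "yaw": 28.3},
    {"linear": [-0.594, -0.369, -0.018], "yaw": 28.3},
    {"linear": [-0.594, -0.369, -0.018], "yaw": 28.3},
    {"linear": [-0.594, -0.369, -0.018], "yaw": 28.3},
    {"linear": [-0.594, -0.369, -0.018], "yaw": 28.3},
    {"linear": [-0.594, -0.369, -0.018], "yaw": 28.3},
    {"linear": [-0.594, -0.369, -0.018], "yaw": 28.3},
    {"linear": [-0.594, -0.369, -0.018], "yaw": 28.3},
    {"linear": [-0.594, -0.369, -0.018], "yaw": 28.3},
    {"linear": [-0.594, -0.369, -0.018], "yaw": 28.3},
    {"linear": [-0.594, -0.369, -0.018], "yaw": 28.3},
    {"linear": [-0.594, -0.369, -0.018], "yaw": 28.3},
    {"linear": [-0.594, -0.369, -0.018], "yaw": 28.3},
    {"linear": [-0.594, -0.369, -0.018], "yaw": 28.3},
    {"linear": [-0.594, -0.369, -0.018], "yaw": 28.3},
    {"linear": [-0.594, -0.369, -0.018], "yaw": 28.3},
    {"linear": [-0.594, -0.369, -0.018], "yaw": 28.3},
    {"linear": [-0.594, -0.369, -0.018], "yaw": 28.3},
    {"linear": [-0.594, -0.369, -0.018], "yaw": 28.3},
  ],
  gripper=0.06,
)

```text
time_s: 1.77
tcp_pos: [0.6235, -0.0751, 0.2102]
tcp_rot: [0.457, 0.89, 0.0, -0.001]
contact_force: [0.8, 0.6, 0.6]
finger_gap: 0.651
```

```bash
python3 -c "
from h import *
st();go(.6235,-.076,.088,35.6)"
```

```text
t 1.77 [ 0.6235 -0.0751  0.2102] phi 35.6 q6 -53.5 F [0.8 0.6 0.6] M [-0.01  0.06  0.01] gap 0.651
phi 35.6 lin [-0.0009 -0.0004  0.1222] yaw 0.0
```

Descend with 60 mm open, then close to 36 mm (a cage round the 28 mm peg).

Call:
play_rows(
  targets=[
    {"linear": [-0.001, 0, 0.03], "yaw": 0},
    {"linear": [-0.001, 0, 0.06], "yaw": 0},
    {"linear": [-0.001, 0, 0.09], "yaw": 0},
    {"linear": [-0.001, 0, 0.11], "yaw": 0},
    {"linear": [-0.001, 0, 0.121], "yaw": 0},
    {"linear": [-0.001, 0, 0.121], "yaw": 0},
    {"linear": [-0.001, 0, 0.121], "yaw": 0},
  ],
)

```text
time_s: 2.35
tcp_pos: [0.6247, -0.0758, 0.0906]
tcp_rot: [0.456, 0.89, 0.0, 0.0]
contact_force: [-0.1, 0.1, 0.3]
finger_gap: 0.654
```

Call:
play_rows(
  targets=[
    {"linear": [0, 0, 0], "yaw": 0},
    {"linear": [0, 0, 0], "yaw": 0},
    {"linear": [0, 0, 0], "yaw": 0},
    {"linear": [0, 0, 0], "yaw": 0},
  ],
  gripper=0.036,
  force=10,
)

```text
time_s: 2.68
tcp_pos: [0.6254, -0.0769, 0.0911]
tcp_rot: [0.457, 0.89, 0.0, 0.001]
contact_force: [0.4, -0.7, -0.3]
finger_gap: 0.397
```

```bash
python3 -c "
from h import *
st()
for th in (130,135,140,145,150,155,160,165,170,172.6): go(*hand(th),.089,th-90)"
```

```text
t 2.68 [ 0.6254 -0.0769  0.0911] phi 35.6 q6 -53.6 F [ 0.4 -0.7 -0.3] M [-0.05  0.03  0.03] gap 0.397
phi 35.6 lin [ 0.0008 -0.007   0.0021] yaw -4.4
phi 35.6 lin [ 0.     -0.0139  0.0021] yaw -9.4
phi 35.6 lin [-0.0014 -0.0207  0.0021] yaw -14.4
phi 35.6 lin [-0.0034 -0.0274  0.0021] yaw -19.4
phi 35.6 lin [-0.006  -0.0339  0.0021] yaw -24.4
phi 35.6 lin [-0.0092 -0.0401  0.0021] yaw -29.4
phi 35.6 lin [-0.0129 -0.046   0.0021] yaw -34.4
phi 35.6 lin [-0.0171 -0.0516  0.0021] yaw -39.4
phi 35.6 lin [-0.0217 -0.0568  0.0021] yaw -44.4
phi 35.6 lin [-0.0243 -0.0594  0.0021] yaw -47.0
```

Call:
play_rows(
  targets=[
    {"linear": [0.001, -0.0035, 0], "yaw": -2},
    {"linear": [0.001, -0.007, 0], "yaw": -4.4},
    {"linear": [0.0005, -0.0105, 0], "yaw": -7},
    {"linear": [0, -0.014, 0], "yaw": -9.4},
    {"linear": [-0.0005, -0.0173, 0], "yaw": -12},
    {"linear": [-0.0014, -0.0207, 0], "yaw": -14.4},
    {"linear": [-0.0024, -0.024, 0], "yaw": -17},
    {"linear": [-0.0034, -0.0274, 0], "yaw": -19.4},
    {"linear": [-0.0047, -0.0307, 0], "yaw": -22},
    {"linear": [-0.006, -0.034, 0], "yaw": -24.4},
    {"linear": [-0.0076, -0.037, 0], "yaw": -27},
    {"linear": [-0.0092, -0.04, 0], "yaw": -29.4},
    {"linear": [-0.011, -0.043, 0], "yaw": -32},
    {"linear": [-0.0129, -0.046, 0], "yaw": -34.4},
    {"linear": [-0.015, -0.049, 0], "yaw": -37},
    {"linear": [-0.0171, -0.0516, 0], "yaw": -39.4},
    {"linear": [-0.0171, -0.0516, 0], "yaw": -39.4},
  ],
)

```text
time_s: 4.1
tcp_pos: [0.5929, -0.121, 0.0904]
tcp_rot: [0.13, 0.992, 0.0, 0.0]
contact_force: [-1.4, -0.5, 0.4]
finger_gap: 0.391
```

```bash
python3 -c "
from h import *
st()
for th in (168,170,172.6,175,177): go(*hand(th),.089,min(th,172.6)-90)
s=snapshot('top');cv2.imwrite('pics/top1.png',cv2.resize(s['color'][130:310,260:480],None,fx=3,fy=3))"
```

```text
t 4.1 [ 0.5929 -0.121   0.0904] phi 75.1 q6 -98.0 F [-1.4 -0.5  0.4] M [0.1  0.02 0.04] gap 0.391
phi 75.1 lin [-0.0006 -0.004   0.0014] yaw -2.9
phi 75.1 lin [-0.0007 -0.0068  0.0014] yaw -4.9
phi 75.1 lin [-0.0011 -0.0104  0.0014] yaw -7.5
phi 75.1 lin [-0.0017 -0.0137  0.0014] yaw -7.5
phi 75.1 lin [-0.0022 -0.0165  0.0014] yaw -7.5
```

View pics/top1.png

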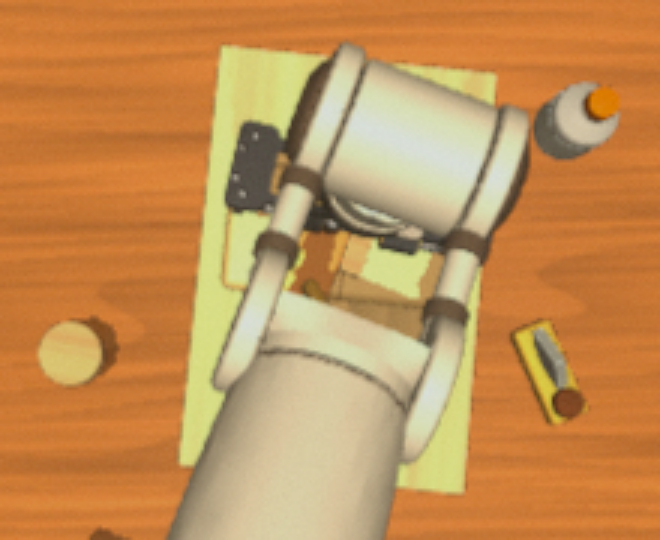

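The arm covers the view, but the bar (around (325,265)) has followed. The bystanders haven't moved. I'll push on gently until there is contact force.

Call:
play_rows(
  targets=[
    {"linear": [-0.0003, -0.002, 0], "yaw": -2},
    {"linear": [-0.0006, -0.004, 0], "yaw": -3},
    {"linear": [-0.0007, -0.006, 0], "yaw": -4},
    {"linear": [-0.0009, -0.008, 0], "yaw": -5.5},
    {"linear": [-0.001, -0.0095, 0], "yaw": -6.5},
    {"linear": [-0.0011, -0.011, 0], "yaw": -7.5},
    {"linear": [-0.0014, -0.0125, 0], "yaw": -7.5},
    {"linear": [-0.0014, -0.0125, 0], "yaw": -7.5},
  ],
)

```text
time_s: 4.82
tcp_pos: [0.5907, -0.1335, 0.0898]
tcp_rot: [0.065, 0.998, -0.0, -0.0]
contact_force: [0.9, 1.9, 0.8]
finger_gap: 0.388
```

```bash
python3 -c "
from h import *
st();print(hand(172.6))"
```

```text
t 4.82 [ 0.5907 -0.1335  0.0898] phi 82.5 q6 -106.6 F [0.9 1.9 0.8] M [0.45 0.01 0.  ] gap 0.388
[ 0.59136631 -0.13129635]
```

Call:
play_rows(
  targets=[
    {"linear": [0, -0.001, 0], "yaw": 0},
    {"linear": [0, -0.002, 0], "yaw": 0},
    {"linear": [0, -0.003, 0], "yaw": 0},
    {"linear": [0, -0.003, 0], "yaw": 0},
  ],
)

```text
time_s: 5.15
tcp_pos: [0.5901, -0.1363, 0.0896]
tcp_rot: [0.065, 0.998, -0.0, -0.0]
contact_force: [-0.9, 0.6, -0.7]
finger_gap: 0.389
```

```bash
python3 -c "
from h import *
st()"
```

```text
t 5.15 [ 0.5901 -0.1363  0.0896] phi 82.5 q6 -106.9 F [-0.9  0.6 -0.7] M [0.35 0.14 0.04] gap 0.389
```

Call:
play_rows(
  targets=[
    {"linear": [0, -0.001, 0], "yaw": 0},
    {"linear": [0, -0.002, 0], "yaw": 0},
    {"linear": [0, -0.002, 0], "yaw": 0},
    {"linear": [0, -0.002, 0], "yaw": 0},
  ],
)

```text
time_s: 5.48
tcp_pos: [0.5901, -0.1384, 0.0897]
tcp_rot: [0.065, 0.998, -0.0, -0.0]
contact_force: [-0.5, 2.0, 0.1]
finger_gap: 0.392
```

Call:
play_rows(
  targets=[
    {"linear": [0, -0.001, 0], "yaw": 0},
    {"linear": [0, -0.002, 0], "yaw": 0},
    {"linear": [0, -0.002, 0], "yaw": 0},
    {"linear": [0, -0.002, 0], "yaw": 0},
  ],
)

```text
time_s: 5.82
tcp_pos: [0.5898, -0.14, 0.0898]
tcp_rot: [0.065, 0.998, 0.0, -0.0]
contact_force: [-0.9, 1.4, -0.5]
finger_gap: 0.394
```

```bash
python3 -c "
from h import *
st()"
```

```text
t 5.82 [ 0.5898 -0.14    0.0898] phi 82.5 q6 -107.3 F [-0.9  1.4 -0.5] M [0.39 0.15 0.05] gap 0.394
```

```bash
python3 -c "
from h import *
s=snapshot('scene');cv2.imwrite('pics/sc1.png',cv2.resize(s['color'][130:300,180:370],None,fx=4,fy=3.5))"
```

```text
(no output)
```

View pics/sc1.png

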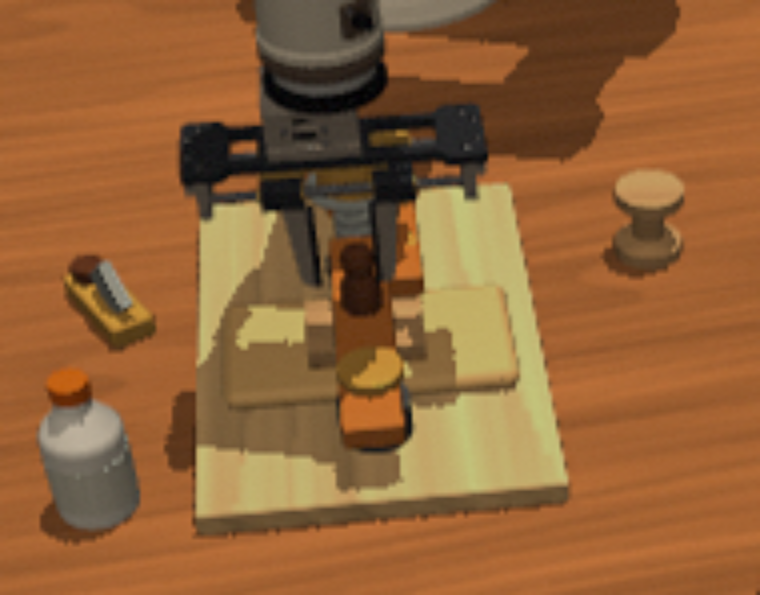

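The bar is close to in line with the fixture. The handle at (360,275) touches the right-hand (+y) finger. I'll measure its actual position from depth.

```bash
python3 -c "
from h import *
s=snapshot('scene');W=world(s);c=s['color'].astype(int)
d=np.linalg.norm(W[...,:2]-hand(172.6),axis=-1)
m=(d<.03)&(W[...,2]>.105)&(W[...,2]<.137)&(c[...,2]>c[...,0]+12)
p=W[m];print(len(p),p.mean(0).round(4),p.min(0).round(4),p.max(0).round(4))
# edges of bar behind post / bar top face
e=np.array([np.cos(np.radians(-7.37)),np.sin(np.radians(-7.37))]);n=np.array([-e[1],e[0]])
q=W[...,:2]-P;u=q@e;v=q@n
m=(W[...,2]>.072)&(W[...,2]<.086)&(abs(v)<.06)&(u>-.07)&(u<.06)
for a in np.arange(-.07,.05,.01):
    k=m&(u>=a)&(u<a+.01)
    if k.sum()>4: print(a.round(3),k.sum(),v[k].min().round(4),v[k].max().round(4))
print(np.linalg.norm(p[:,:2].mean(0)-P))
"
```

```text
116 [ 0.5986 -0.1305  0.1234] [ 0.5806 -0.1604  0.1052] [ 0.6068 -0.1096  0.137 ]
-0.07 45 -0.0207 0.0191
-0.06 39 -0.0185 0.0188
-0.05 37 -0.0188 0.0186
-0.04 27 -0.0195 0.0178
-0.03 6 -0.0198 0.0173
-0.02 5 -0.009 0.0147
-0.01 8 -0.0207 0.0088
0.0 15 -0.0209 0.0207
0.01 43 -0.019 0.0176
0.02 45 -0.0195 0.0188
0.03 44 -0.02 0.0183
0.04 57 -0.0205 0.0176
0.07290882966382115
```

The bar's centreline matches the fixture axis to about 1 mm, so it is in. Release and lift.

Call:
play_rows(
  targets=[
    {"linear": [0, 0.006, 0], "yaw": 0},
    {"linear": [0, 0.006, 0], "yaw": 0},
    {"linear": [0, 0.006, 0], "yaw": 0},
    {"linear": [0, 0.006, -0.03], "yaw": 0},
    {"linear": [0, 0.006, -0.06], "yaw": 0},
    {"linear": [0, 0.006, -0.1], "yaw": 0},
    {"linear": [0, 0.006, -0.12], "yaw": 0},
    {"linear": [0, 0.006, -0.12], "yaw": 0},
  ],
  gripper=0.06,
)

```text
time_s: 6.58
tcp_pos: [0.5942, -0.1358, 0.2171]
tcp_rot: [0.065, 0.998, -0.002, 0.006]
contact_force: [0.7, -1.0, 1.1]
finger_gap: 0.653
```

```bash
python3 -c "
from h import *
st();go(*S,.215,-40)"
```

```text
t 6.58 [ 0.5942 -0.1358  0.2171] phi 82.5 q6 -106.7 F [ 0.7 -1.   1.1] M [ 0.03 -0.01 -0.03] gap 0.653
phi 82.5 lin [0.1129 0.0039 0.0008] yaw 122.5
```

Call:
play_rows(
  targets=[
    {"linear": [0.113, 0.004, 0], "yaw": 40},
    {"linear": [0.113, 0.004, 0], "yaw": 80},
    {"linear": [0.113, 0.004, 0], "yaw": 122},
    {"linear": [0.113, 0.004, 0], "yaw": 122},
    {"linear": [0.113, 0.004, 0], "yaw": 122},
    {"linear": [0.113, 0.004, 0], "yaw": 122},
    {"linear": [0.113, 0.004, 0], "yaw": 122},
    {"linear": [0.113, 0.004, 0], "yaw": 122},
    {"linear": [0.113, 0.004, 0], "yaw": 122},
    {"linear": [0.113, 0.004, 0], "yaw": 122},
    {"linear": [0.113, 0.004, 0], "yaw": 122},
    {"linear": [0.113, 0.004, 0], "yaw": 122},
    {"linear": [0.113, 0.004, 0], "yaw": 122},
    {"linear": [0.113, 0.004, 0], "yaw": 122},
    {"linear": [0.113, 0.004, 0], "yaw": 122},
    {"linear": [0.113, 0.004, 0], "yaw": 122},
    {"linear": [0.113, 0.004, 0], "yaw": 122},
    {"linear": [0.113, 0.004, 0], "yaw": 122},
    {"linear": [0.113, 0.004, 0], "yaw": 122},
  ],
  gripper=0.0919,
)

```text
time_s: 8.17
tcp_pos: [0.4789, -0.1154, 0.2091]
tcp_rot: [0.904, 0.428, -0.0, -0.0]
contact_force: [0.3, 0.3, -0.2]
finger_gap: 1.001
```

```bash
python3 -c "
from h import *
st();go(*S,.108,-40)"
```

```text
t 8.17 [ 0.4789 -0.1154  0.2091] phi -39.3 q6 11.6 F [ 0.3  0.3 -0.2] M [-0.09  0.14 -0.02] gap 1.001
phi -39.3 lin [0.0011 0.0043 0.1011] yaw 0.7
```

Call:
play_rows(
  targets=[
    {"linear": [0.001, 0.004, 0.015], "yaw": 0},
    {"linear": [0.001, 0.004, 0.03], "yaw": 0},
    {"linear": [0.001, 0.004, 0.045], "yaw": 0},
    {"linear": [0.001, 0.004, 0.06], "yaw": 0},
    {"linear": [0.001, 0.004, 0.075], "yaw": 0},
    {"linear": [0.001, 0.004, 0.09], "yaw": 0},
    {"linear": [0.001, 0.004, 0.101], "yaw": 0},
    {"linear": [0.001, 0.004, 0.101], "yaw": 0},
  ],
)

```text
time_s: 8.83
tcp_pos: [0.481, -0.1163, 0.1061]
tcp_rot: [0.904, 0.428, -0.002, -0.002]
contact_force: [-0.5, 0.3, 0.1]
finger_gap: 1.0
```

```bash
python3 -c "
from h import *
st();go(*S,.108,7)"
```

```text
t 8.83 [ 0.481  -0.1163  0.1061] phi -39.3 q6 11.7 F [-0.5  0.3  0.1] M [-0.01  0.08 -0.02] gap 1.0
phi -39.3 lin [ 0.0004  0.002  -0.0019] yaw -46.3
```

Call:
play_rows(
  targets=[
    {"linear": [0, 0.002, -0.002], "yaw": -5},
    {"linear": [0, 0.002, -0.002], "yaw": -10},
    {"linear": [0, 0.002, -0.002], "yaw": -15},
    {"linear": [0, 0.002, -0.002], "yaw": -20},
    {"linear": [0, 0.002, -0.002], "yaw": -25},
    {"linear": [0, 0.002, -0.002], "yaw": -30},
    {"linear": [0, 0.002, -0.002], "yaw": -35},
    {"linear": [0, 0.002, -0.002], "yaw": -40},
    {"linear": [0, 0.002, -0.002], "yaw": -45},
    {"linear": [0, 0.002, -0.002], "yaw": -50},
    {"linear": [0, 0.002, -0.002], "yaw": -55},
    {"linear": [0, 0.002, -0.002], "yaw": -60},
    {"linear": [0, 0.002, -0.002], "yaw": -65},
    {"linear": [0, 0.002, -0.002], "yaw": -70},
    {"linear": [0, 0.002, -0.002], "yaw": -75},
    {"linear": [0, 0.002, -0.002], "yaw": -80},
    {"linear": [0, 0.002, -0.002], "yaw": -84},
    {"linear": [0, 0.002, -0.002], "yaw": -88},
    {"linear": [0, 0.002, -0.002], "yaw": -92},
    {"linear": [0, 0.002, -0.002], "yaw": -96},
  ],
)

```text
time_s: 10.5
tcp_pos: [0.4845, -0.1184, 0.1115]
tcp_rot: [0.285, 0.958, 0.0, -0.0]
contact_force: [-0.8, 1.0, 0.1]
finger_gap: 0.999
```

```bash
cat >> h.py <<'E'
def wing(name):
    for n in ('top','scene'):
        s=snapshot(n);W=world(s);c=s['color'].astype(int);q=W[...,:2]-S;r=np.hypot(q[...,0],q[...,1])
        m=(r>.024)&(r<.07)&(W[...,2]>.1)&(W[...,2]<.162)&(c[...,2]>c[...,0]+35)
        if m.sum()>10:
            a=np.arctan2(q[m][:,1],q[m][:,0]);print(n,m.sum(),'wing deg',np.degrees(np.angle(np.exp(2j*a).mean())/2).round(1),'z',np.percentile(W[m][:,2],[3,50,97]).round(4))
        else: print(n,'few',m.sum())
    p=proj(s,[*S,.12]);x,y=map(int,p);cv2.imwrite(f'pics/{name}.png',cv2.resize(s['color'][y-50:y+50,x-60:x+60],None,fx=6,fy=6))
E
python3 -c "
from h import *
st();wing('n1')"
```

```text
t 10.5 [ 0.4845 -0.1184  0.1115] phi 56.8 q6 -84.5 F [-0.8  1.   0.1] M [ 0.14  0.12 -0.04] gap 0.999
top 46 wing deg 89.9 z [0.1131 0.1533 0.1576]
scene 282 wing deg 79.7 z [0.1171 0.1408 0.1561]
```

View pics/n1.png

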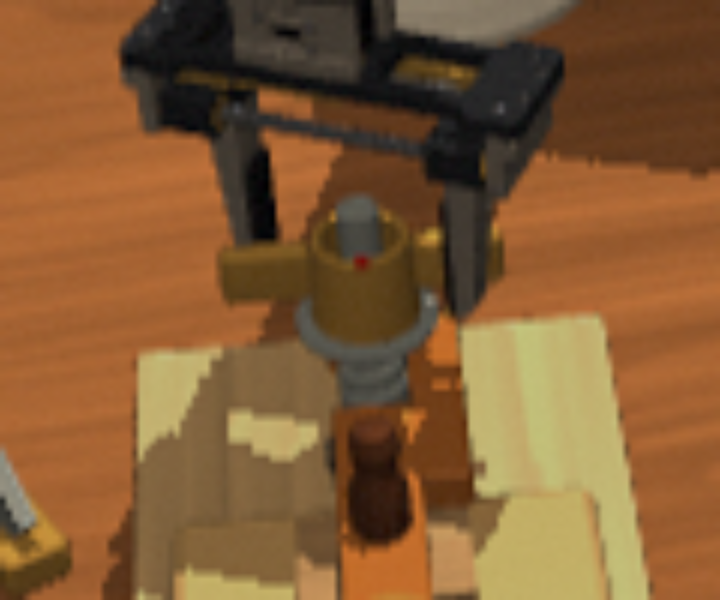

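The nut is still raised (wings up to z 0.156), now at about 80°, with the right finger pushing the wing. The bar is under the washer. I'll keep going counter-clockwise, with the tool slightly lower.

Call:
play_rows(
  targets=[
    {"linear": [0, 0, 0.002], "yaw": -3},
    {"linear": [0, 0, 0.004], "yaw": -6},
    {"linear": [0, 0, 0.004], "yaw": -9},
    {"linear": [0, 0, 0.004], "yaw": -12},
    {"linear": [0, 0, 0.004], "yaw": -14},
    {"linear": [0, 0, 0.004], "yaw": -16},
    {"linear": [0, 0, 0.004], "yaw": -16},
  ],
)

```text
time_s: 11.18
tcp_pos: [0.4849, -0.1188, 0.1074]
tcp_rot: [0.152, 0.988, -0.0, 0.0]
contact_force: [0.6, 0.7, 0.3]
finger_gap: 1.0
```

```bash
python3 -c "
from h import *
st();wing('n2')"
```

```text
t 11.18 [ 0.4849 -0.1188  0.1074] phi 72.5 q6 -100.2 F [0.6 0.7 0.3] M [0.02 0.06 0.01] gap 1.0
top 30 wing deg -68.9 z [0.1083 0.151  0.1565]
scene 295 wing deg -82.3 z [0.1138 0.1393 0.1533]
```

Call:
play_rows(
  targets=[
    {"linear": [0, 0, 0], "yaw": -2},
    {"linear": [0, 0, 0], "yaw": -4},
    {"linear": [0, 0, 0], "yaw": -4},
    {"linear": [0, 0, 0], "yaw": -4},
  ],
)

```text
time_s: 11.62
tcp_pos: [0.4846, -0.1186, 0.1071]
tcp_rot: [0.118, 0.993, -0.0, 0.0]
contact_force: [-0.7, 0.1, 0.7]
finger_gap: 0.999
```

```bash
python3 -c "
from h import *
st();wing('n3')"
```

```text
t 11.62 [ 0.4846 -0.1186  0.1071] phi 76.4 q6 -104.1 F [-0.7  0.1  0.7] M [ 0.02 -0.01  0.02] gap 0.999
top 23 wing deg -68.4 z [0.1045 0.1369 0.1412]
scene 279 wing deg -79.3 z [0.1049 0.1272 0.1422]
```

View pics/n3.png

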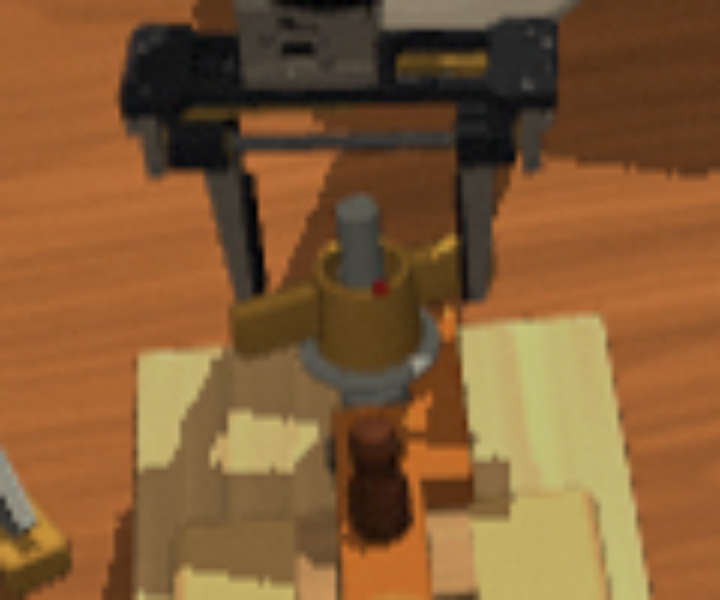

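The nut has dropped: its wing tops went from about z 0.156 to 0.141, and the washer is visibly lower. The wings are at about 100°. Next I'll lift, swing the fingers over to the other side of the wings, and lower.

Call:
play_rows(
  targets=[
    {"linear": [0, 0, 0], "yaw": 4},
    {"linear": [0, 0, 0], "yaw": 6},
    {"linear": [0, 0, -0.02], "yaw": 6},
    {"linear": [0, 0, -0.04], "yaw": 6},
    {"linear": [0, 0, -0.06], "yaw": 6},
    {"linear": [0, 0, -0.06], "yaw": 6},
    {"linear": [0, 0, -0.06], "yaw": -58},
    {"linear": [0, 0, -0.06], "yaw": -58},
    {"linear": [0, 0, -0.06], "yaw": -58},
    {"linear": [0, 0, -0.06], "yaw": -58},
    {"linear": [0, 0, -0.06], "yaw": -58},
    {"linear": [0, 0, -0.06], "yaw": -58},
    {"linear": [0, 0, -0.06], "yaw": -58},
    {"linear": [0, 0, -0.06], "yaw": -58},
    {"linear": [0, 0, -0.06], "yaw": -58},
    {"linear": [0, 0, -0.06], "yaw": -58},
    {"linear": [0, 0, -0.06], "yaw": -58},
  ],
)

```text
time_s: 13.13
tcp_pos: [0.4841, -0.1183, 0.1662]
tcp_rot: [-0.377, 0.926, 0.0, -0.0]
contact_force: [-0.0, -0.1, -0.2]
finger_gap: 0.998
```

```bash
python3 -c "
from h import *
st();go(*S,.102,135);wing('n4')"
```

```text
t 13.13 [ 0.4841 -0.1183  0.1662] phi 134.3 q6 -162.0 F [-0.  -0.1 -0.2] M [ 0.13  0.02 -0.08] gap 0.998
phi 134.3 lin [0.0002 0.0016 0.0642] yaw -0.7
top 37 wing deg -75.4 z [0.1024 0.1367 0.1425]
scene 320 wing deg -77.8 z [0.1048 0.1264 0.1401]
```

Call:
play_rows(
  targets=[
    {"linear": [0, 0.001, 0.015], "yaw": 0},
    {"linear": [0, 0.001, 0.03], "yaw": 0},
    {"linear": [0, 0.001, 0.045], "yaw": 0},
    {"linear": [0, 0.001, 0.06], "yaw": 0},
    {"linear": [0, 0.001, 0.062], "yaw": 0},
    {"linear": [0, 0.001, 0.062], "yaw": 0},
  ],
)

```text
time_s: 13.73
tcp_pos: [0.4829, -0.1174, 0.1039]
tcp_rot: [-0.378, 0.926, 0.001, -0.001]
contact_force: [0.5, -0.5, 0.3]
finger_gap: 0.997
```

Call:
play_rows(
  targets=[
    {"linear": [0, 0, 0], "yaw": 5},
    {"linear": [0, 0, 0], "yaw": 10},
    {"linear": [0, 0, 0], "yaw": 15},
    {"linear": [0, 0, 0], "yaw": 20},
    {"linear": [0, 0, 0], "yaw": 25},
    {"linear": [0, 0, 0], "yaw": 30},
    {"linear": [0, 0, 0], "yaw": 35},
    {"linear": [0, 0, 0], "yaw": 40},
    {"linear": [0, 0, 0], "yaw": 45},
    {"linear": [0, 0, 0], "yaw": 50},
    {"linear": [0, 0, 0], "yaw": 55},
    {"linear": [0, 0, 0], "yaw": 60},
    {"linear": [0, 0, 0], "yaw": 65},
    {"linear": [0, 0, 0], "yaw": 70},
    {"linear": [0, 0, 0], "yaw": 75},
    {"linear": [0, 0, 0], "yaw": 80},
    {"linear": [0, 0, 0], "yaw": 85},
    {"linear": [0, 0, 0], "yaw": 90},
    {"linear": [0, 0, 0], "yaw": 95},
    {"linear": [0, 0, 0], "yaw": 100},
  ],
)

```text
time_s: 15.4
tcp_pos: [0.4842, -0.1179, 0.1061]
tcp_rot: [0.468, 0.884, 0.0, 0.001]
contact_force: [-0.4, 1.3, -0.5]
finger_gap: 0.996
```

```bash
python3 -c "
from h import *
st();go(*S,.104);wing('n5')"
```

```text
t 15.4 [ 0.4842 -0.1179  0.1061] phi 34.2 q6 -61.9 F [-0.4  1.3 -0.5] M [0.11 0.12 0.04] gap 0.996
phi 34.2 lin [ 0.0013 -0.0008  0.0021] yaw None
top 67 wing deg 8.5 z [0.1102 0.1326 0.1378]
scene 159 wing deg 12.7 z [0.1039 0.1286 0.1407]
```

Call:
play_rows(
  targets=[
    {"linear": [0, 0, 0.001], "yaw": 5},
    {"linear": [0, 0, 0.002], "yaw": 10},
    {"linear": [0, 0, 0.003], "yaw": 15},
    {"linear": [0, 0, 0.004], "yaw": 20},
    {"linear": [0, 0, 0.004], "yaw": 25},
    {"linear": [0, 0, 0.004], "yaw": 30},
    {"linear": [0, 0, 0.004], "yaw": 35},
    {"linear": [0, 0, 0.004], "yaw": 40},
    {"linear": [0, 0, 0.004], "yaw": 45},
    {"linear": [0, 0, 0.004], "yaw": 50},
    {"linear": [0, 0, 0.004], "yaw": 55},
    {"linear": [0, 0, 0.004], "yaw": 60},
    {"linear": [0, 0, 0.004], "yaw": 65},
    {"linear": [0, 0, 0.004], "yaw": 70},
    {"linear": [0, 0, 0.004], "yaw": 75},
    {"linear": [0, 0, 0.004], "yaw": 80},
    {"linear": [0, 0, 0.004], "yaw": 85},
    {"linear": [0, 0, 0.004], "yaw": 90},
    {"linear": [0, 0, 0.004], "yaw": 95},
    {"linear": [0, 0, 0.004], "yaw": 100},
  ],
)

```text
time_s: 17.17
tcp_pos: [0.484, -0.1183, 0.1017]
tcp_rot: [0.977, 0.212, 0.0, 0.001]
contact_force: [-0.4, -0.3, -0.6]
finger_gap: 1.002
```

```bash
python3 -c "
from h import *
st();go(*S,.103);wing('n6')"
```

```text
t 17.17 [ 0.484  -0.1183  0.1017] phi -65.6 q6 38.0 F [-0.4 -0.3 -0.6] M [-0.12  0.35  0.03] gap 1.002
phi -65.6 lin [-0.0007 -0.0014 -0.0013] yaw None
top few 0
scene 253 wing deg 89.1 z [0.1021 0.1186 0.1321]
```

Call:
play_rows(
  targets=[
    {"linear": [0, -0.001, 0], "yaw": 5},
    {"linear": [0, -0.001, 0], "yaw": 10},
    {"linear": [0, -0.001, 0], "yaw": 15},
    {"linear": [0, -0.001, 0], "yaw": 20},
    {"linear": [0, -0.001, 0], "yaw": 25},
    {"linear": [0, -0.001, 0], "yaw": 30},
    {"linear": [0, -0.001, 0], "yaw": 35},
    {"linear": [0, -0.001, 0], "yaw": 40},
    {"linear": [0, -0.001, 0], "yaw": 45},
    {"linear": [0, -0.001, 0], "yaw": 50},
    {"linear": [0, -0.001, 0], "yaw": 55},
    {"linear": [0, -0.001, 0], "yaw": 60},
    {"linear": [0, -0.001, 0], "yaw": 65},
    {"linear": [0, -0.001, 0], "yaw": 70},
    {"linear": [0, -0.001, 0], "yaw": 75},
  ],
)

```text
time_s: 18.52
tcp_pos: [0.4834, -0.1168, 0.1013]
tcp_rot: [0.905, -0.426, 0.0, -0.0]
contact_force: [-1.1, -0.3, -0.1]
finger_gap: 1.001
```

Call:
play_rows(
  targets=[
    {"linear": [0, 0, 0], "yaw": 4},
    {"linear": [0, 0, 0], "yaw": 8},
    {"linear": [0, 0, 0], "yaw": 12},
    {"linear": [0, 0, 0], "yaw": 16},
    {"linear": [0, 0, 0], "yaw": 20},
    {"linear": [0, 0, 0], "yaw": 24},
    {"linear": [0, 0, 0], "yaw": 28},
    {"linear": [0, 0, 0], "yaw": 32},
  ],
)

```text
time_s: 19.18
tcp_pos: [0.4837, -0.1173, 0.1014]
tcp_rot: [0.752, -0.659, 0.001, 0.0]
contact_force: [-0.4, -0.1, -0.5]
finger_gap: 0.995
```

```bash
python3 -c "
from h import *
st();go(*S,.103);wing('n7')"
```

```text
t 19.18 [ 0.4837 -0.1173  0.1014] phi -172.4 q6 144.9 F [-0.4 -0.1 -0.5] M [-0.06  0.17  0.06] gap 0.995
phi -172.4 lin [-0.0001  0.0009 -0.0016] yaw None
top 46 wing deg -15.1 z [0.1048 0.1228 0.1485]
scene 83 wing deg -8.8 z [0.1047 0.1213 0.1546]
```

Call:
play_rows(
  targets=[
    {"linear": [0, 0, 0], "yaw": 4},
    {"linear": [0, 0, 0], "yaw": 8},
    {"linear": [0, 0, 0], "yaw": 12},
    {"linear": [0, 0, 0], "yaw": 15},
    {"linear": [0, 0, 0], "yaw": 15},
    {"linear": [0, 0, 0], "yaw": 9},
    {"linear": [0, 0, 0], "yaw": 7},
    {"linear": [0, 0, -0.02], "yaw": 5},
    {"linear": [0, 0, -0.04], "yaw": 5},
    {"linear": [0, 0, -0.052], "yaw": 5},
    {"linear": [0, 0, -0.052], "yaw": 5},
  ],
)

```text
time_s: 20.2
tcp_pos: [0.4855, -0.1179, 0.1562]
tcp_rot: [0.724, -0.69, 0.003, -0.001]
contact_force: [0.5, -0.7, 0.7]
finger_gap: 1.0
```

Call:
play_rows(
  targets=[
    {"linear": [0, 0, 0], "yaw": -7},
    {"linear": [0, 0, 0], "yaw": -14},
    {"linear": [0, 0, 0], "yaw": -21},
    {"linear": [0, 0, 0], "yaw": -28},
    {"linear": [0, 0, 0], "yaw": -35},
    {"linear": [0, 0, 0], "yaw": -42},
    {"linear": [0, 0, 0], "yaw": -49},
    {"linear": [0, 0, 0], "yaw": -56},
    {"linear": [0, 0, 0], "yaw": -63},
    {"linear": [0, 0, 0], "yaw": -70},
    {"linear": [0, 0, 0], "yaw": -77},
    {"linear": [0, 0, 0], "yaw": -84},
    {"linear": [0, 0, 0], "yaw": -91},
    {"linear": [0, 0, 0], "yaw": -98},
    {"linear": [0, 0, 0], "yaw": -105},
    {"linear": [0, 0, 0], "yaw": -112},
    {"linear": [0, 0, 0], "yaw": -119},
    {"linear": [0, 0, 0], "yaw": -126},
    {"linear": [0, 0, 0], "yaw": -133},
    {"linear": [0, 0, 0], "yaw": -140},
  ],
)

```text
time_s: 21.87
tcp_pos: [0.4829, -0.1166, 0.1518]
tcp_rot: [0.895, 0.446, -0.0, -0.001]
contact_force: [0.5, 0.1, -1.0]
finger_gap: 0.995
```

Call:
play_rows(
  targets=[
    {"linear": [0, 0, 0], "yaw": -7},
    {"linear": [0, 0, 0], "yaw": -14},
    {"linear": [0, 0, 0], "yaw": -21},
    {"linear": [0, 0, 0], "yaw": -28},
    {"linear": [0, 0, 0], "yaw": -35},
    {"linear": [0, 0, 0], "yaw": -42},
    {"linear": [0, 0, 0], "yaw": -48},
    {"linear": [0, 0, 0], "yaw": -48},
    {"linear": [0, 0, 0], "yaw": -48},
  ],
)

```text
time_s: 22.62
tcp_pos: [0.483, -0.1167, 0.1521]
tcp_rot: [0.64, 0.769, -0.0, -0.001]
contact_force: [-0.6, 0.4, 0.0]
finger_gap: 1.003
```

```bash
python3 -c "
from h import *
st();go(*S,.1015);wing('n8')"
```

```text
t 22.62 [ 0.483  -0.1167  0.1521] phi 10.4 q6 -38.0 F [-0.6  0.4  0. ] M [-0.09  0.06  0.05] gap 1.003
phi 10.4 lin [-0.0006 -0.0002  0.0506] yaw None
top 84 wing deg -28.8 z [0.1198 0.1242 0.128 ]
scene 101 wing deg -23.3 z [0.1016 0.1173 0.1272]
```

View pics/n8.png

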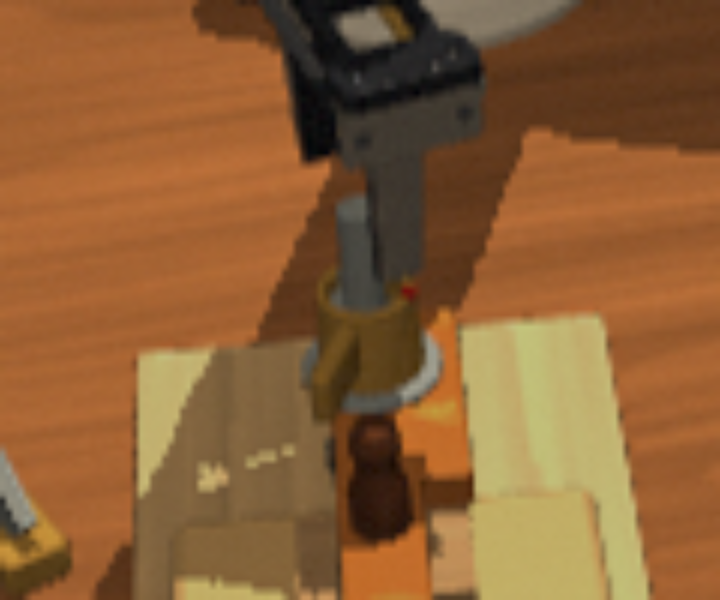

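The washer is down on the bar and the wings are at about -27°, so the nut is near -5.05 rad. Engage again and tighten in small steps while watching the moment.

Call:
play_rows(
  targets=[
    {"linear": [0, 0, 0.015], "yaw": 0},
    {"linear": [0, 0, 0.03], "yaw": 0},
    {"linear": [0, 0, 0.045], "yaw": 0},
    {"linear": [0, 0, 0.05], "yaw": 0},
    {"linear": [0, 0, 0.05], "yaw": 0},
    {"linear": [0, 0, 0.05], "yaw": 4},
    {"linear": [0, 0, 0.05], "yaw": 8},
    {"linear": [0, 0, 0.05], "yaw": 12},
    {"linear": [0, 0, 0.05], "yaw": 16},
    {"linear": [0, 0, 0.05], "yaw": 20},
    {"linear": [0, 0, 0.05], "yaw": 24},
    {"linear": [0, 0, 0.05], "yaw": 24},
  ],
)

```text
time_s: 23.72
tcp_pos: [0.4842, -0.1175, 0.1044]
tcp_rot: [0.786, 0.619, 0.0, 0.001]
contact_force: [0.4, 1.0, 2.4]
finger_gap: 1.0
```

```bash
python3 -c "
from h import *
st()"
```

```text
t 23.72 [ 0.4842 -0.1175  0.1044] phi -13.6 q6 -14.0 F [0.4 1.  2.4] M [-0.07  0.19  0.02] gap 1.0
```

Call:
play_rows(
  targets=[
    {"linear": [0, 0, 0], "yaw": 2},
    {"linear": [0, 0, 0], "yaw": 4},
    {"linear": [0, 0, 0], "yaw": 6},
    {"linear": [0, 0, 0], "yaw": 8},
    {"linear": [0, 0, 0], "yaw": 8},
  ],
)

```text
time_s: 24.13
tcp_pos: [0.484, -0.1176, 0.1042]
tcp_rot: [0.826, 0.563, 0.0, 0.001]
contact_force: [-0.7, -0.3, 3.7]
finger_gap: 0.998
```

```bash
python3 -c "
from h import *
st()"
```

```text
t 24.13 [ 0.484  -0.1176  0.1042] phi -21.4 q6 -6.1 F [-0.7 -0.3  3.7] M [-0.24  0.4   0.03] gap 0.998
```

Call:
play_rows(
  targets=[
    {"linear": [0, 0, 0], "yaw": 2},
    {"linear": [0, 0, 0], "yaw": 4},
    {"linear": [0, 0, 0], "yaw": 6},
    {"linear": [0, 0, 0], "yaw": 8},
    {"linear": [0, 0, 0], "yaw": 8},
  ],
)

```text
time_s: 24.55
tcp_pos: [0.4842, -0.1173, 0.104]
tcp_rot: [0.863, 0.505, 0.001, 0.001]
contact_force: [-0.8, -0.3, 3.2]
finger_gap: 1.003
```

```bash
python3 -c "
from h import *
st()"
```

```text
t 24.55 [ 0.4842 -0.1173  0.104 ] phi -29.4 q6 1.8 F [-0.8 -0.3  3.2] M [-0.04  0.22  0.03] gap 1.003
```

Call:
play_rows(
  targets=[
    {"linear": [0, 0, 0], "yaw": 2},
    {"linear": [0, 0, 0], "yaw": 4},
    {"linear": [0, 0, 0], "yaw": 6},
    {"linear": [0, 0, 0], "yaw": 8},
    {"linear": [0, 0, 0], "yaw": 8},
  ],
)

```text
time_s: 24.97
tcp_pos: [0.4848, -0.1169, 0.1039]
tcp_rot: [0.896, 0.443, 0.001, 0.001]
contact_force: [4.3, 0.5, 3.8]
finger_gap: 0.998
```

```bash
python3 -c "
from h import *
st();wing('n9')"
```

```text
t 24.97 [ 0.4848 -0.1169  0.1039] phi -37.4 q6 9.8 F [4.3 0.5 3.8] M [ 0.17 -0.42  0.08] gap 0.998
top few 1
scene 176 wing deg -49.9 z [0.1009 0.1137 0.1298]
```

View pics/n9.png

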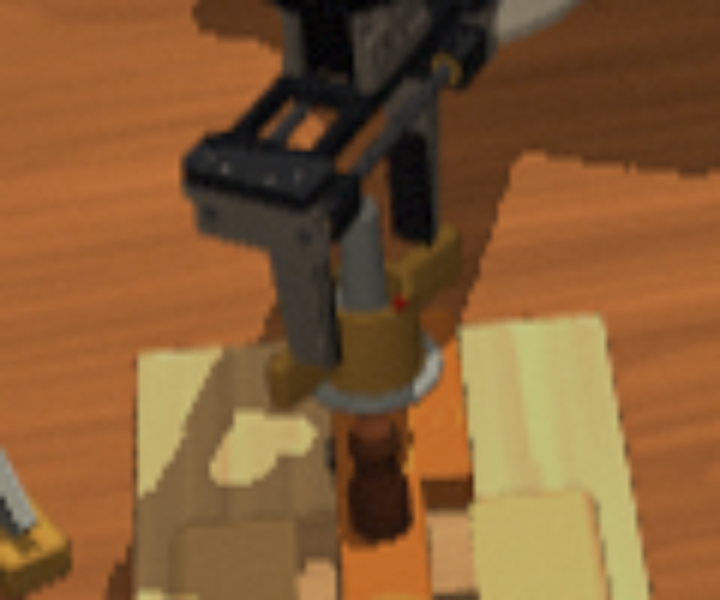

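Both fingers push the wings (now near -55°) and the washer is seated on the bar. Resistance is starting to build, so I'll tighten further.

Call:
play_rows(
  targets=[
    {"linear": [0, 0, 0], "yaw": 2},
    {"linear": [0, 0, 0], "yaw": 4},
    {"linear": [0, 0, 0], "yaw": 5},
    {"linear": [0, 0, 0], "yaw": 5},
  ],
)

```text
time_s: 25.4
tcp_pos: [0.4846, -0.1172, 0.1037]
tcp_rot: [0.915, 0.404, 0.001, 0.001]
contact_force: [5.8, 1.0, 4.3]
finger_gap: 1.001
```

```bash
python3 -c "
from h import *
st()"
```

```text
t 25.4 [ 0.4846 -0.1172  0.1037] phi -42.4 q6 14.8 F [5.8 1.  4.3] M [ 0.14 -0.84  0.21] gap 1.001
```

Call:
play_rows(
  targets=[
    {"linear": [0, 0, 0], "yaw": 2},
    {"linear": [0, 0, 0], "yaw": 4},
    {"linear": [0, 0, 0], "yaw": 5},
    {"linear": [0, 0, 0], "yaw": 5},
  ],
)

```text
time_s: 25.73
tcp_pos: [0.4852, -0.1169, 0.1037]
tcp_rot: [0.932, 0.363, 0.002, 0.001]
contact_force: [7.7, 2.5, 2.4]
finger_gap: 0.998
```

```bash
python3 -c "
from h import *
st()"
```

```text
t 25.73 [ 0.4852 -0.1169  0.1037] phi -47.4 q6 19.8 F [7.7 2.5 2.4] M [ 0.26 -1.26  0.29] gap 0.998
```

Call:
play_rows(
  targets=[
    {"linear": [0, 0, 0], "yaw": 2},
    {"linear": [0, 0, 0], "yaw": 4},
    {"linear": [0, 0, 0], "yaw": 6},
    {"linear": [0, 0, 0], "yaw": 6},
  ],
)

```text
time_s: 26.07
tcp_pos: [0.4849, -0.1174, 0.1043]
tcp_rot: [0.95, 0.314, 0.001, 0.001]
contact_force: [3.5, 2.0, 5.8]
finger_gap: 0.999
```

```bash
python3 -c "
from h import *
st()"
```

```text
t 26.07 [ 0.4849 -0.1174  0.1043] phi -53.4 q6 25.9 F [3.5 2.  5.8] M [-0.07 -0.74  0.13] gap 0.999
```

Call:
play_rows(
  targets=[
    {"linear": [0, 0, 0], "yaw": 2},
    {"linear": [0, 0, 0], "yaw": 4},
    {"linear": [0, 0, 0], "yaw": 6},
    {"linear": [0, 0, 0], "yaw": 6},
  ],
)

```text
time_s: 26.4
tcp_pos: [0.4849, -0.1173, 0.1043]
tcp_rot: [0.965, 0.264, 0.002, 0.001]
contact_force: [3.4, 2.8, 7.5]
finger_gap: 0.998
```

```bash
python3 -c "
from h import *
st()"
```

```text
t 26.4 [ 0.4849 -0.1173  0.1043] phi -59.4 q6 31.9 F [3.4 2.8 7.5] M [ 0.   -0.71  0.21] gap 0.998
```

```bash
python3 -c "
from h import *
wing('n10')"
```

```text
top few 0
scene 216 wing deg -60.8 z [0.1008 0.1129 0.1313]
```

View pics/n10.png

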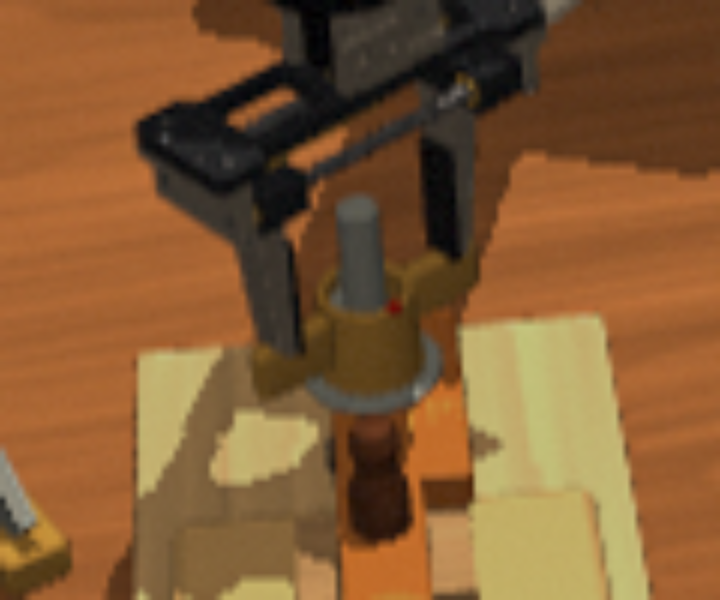

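```bash
python3 -c "
from h import *
s=snapshot('scene');W=world(s);c=s['color'].astype(int)
q=W[...,:2]-S;r=np.hypot(q[...,0],q[...,1]);a=np.degrees(np.arctan2(q[...,1],q[...,0]))
b=c[...,2]>c[...,0]+35
for n,k in(('brass',b),('grey',~b)):
  for lo,hi in((.03,.045),(.045,.055),(.055,.072)):
    for s0 in (1,-1):
      m=k&(r>lo)&(r<hi)&(W[...,2]>.098)&(W[...,2]<.15)&(np.cos(np.radians(a+62))*s0>.5)
      if m.sum()>3: print(n,lo,s0,m.sum(),'ang',np.percentile(a[m],[5,50,95]).round(0),'z',np.percentile(W[m][:,2],[5,50,95]).round(3))
p=proj(s,[*S,.12]);x,y=map(int,p)
for ph in(-59.4,120.6):
  for rr in(.046,.064):
    X=[*(np.array([.4849,-.1173])+rr*np.array([np.cos(np.radians(ph)),np.sin(np.radians(ph))])),.104];print(ph,rr,(proj(s,X)-[x-60,y-50])*6)
"
```

```text
brass 0.03 1 32 ang [-63. -54. -47.] z [0.1   0.11  0.124]
brass 0.03 -1 41 ang [105. 113. 127.] z [0.1   0.119 0.126]
brass 0.045 1 19 ang [-59. -55. -50.] z [0.102 0.109 0.12 ]
brass 0.045 -1 26 ang [108. 114. 119.] z [0.099 0.111 0.127]
brass 0.055 1 42 ang [-66. -59. -55.] z [0.101 0.115 0.138]
brass 0.055 -1 19 ang [111. 114. 117.] z [0.1   0.11  0.125]
grey 0.045 1 13 ang [-48. -46. -43.] z [0.129 0.132 0.147]
grey 0.045 -1 37 ang [105. 109. 126.] z [0.129 0.139 0.148]
grey 0.055 1 28 ang [-61. -49. -44.] z [0.131 0.142 0.149]
grey 0.055 -1 8 ang [106. 108. 111.] z [0.133 0.14  0.147]
-59.4 0.046 [288.84410133 374.71662716]
-59.4 0.064 [258.61028537 392.68651983]
120.6 0.046 [437.09821903 286.59971244]
120.6 0.064 [464.93450013 270.05482825]
```

The near finger's tip ends at (285,350), but its TCP projects to (270,383). So with the gripper fully open the tips sit about 20 mm higher than the TCP, and they have slid onto the tops of the wings. I'll lift off, re-measure, and finish the tightening by gripping one wing directly.

Call:
play_rows(
  targets=[
    {"linear": [0, 0, -0.015], "yaw": -1},
    {"linear": [0, 0, -0.035], "yaw": -1},
    {"linear": [0, 0, -0.06], "yaw": -1},
    {"linear": [0, 0, -0.09], "yaw": -1},
    {"linear": [0.0, 0, -0.11], "yaw": -1},
    {"linear": [0.0, 0, -0.11], "yaw": -1},
  ],
)

```text
time_s: 27.05
tcp_pos: [0.4846, -0.118, 0.2168]
tcp_rot: [0.962, 0.272, 0.002, 0.002]
contact_force: [1.0, -0.6, -0.1]
finger_gap: 0.995
```

```bash
python3 -c "
from h import *
st();wing('n11')
s=snapshot('scene');W=world(s);c=s['color'].astype(int)
q=W[...,:2]-S;r=np.hypot(q[...,0],q[...,1]);a=np.degrees(np.arctan2(q[...,1],q[...,0]))
m=(c[...,2]>c[...,0]+35)&(r>.04)&(r<.07)&(W[...,2]>.116)&(W[...,2]<.135)
for k in (m&(a>0),m&(a<0)):
  if k.any(): print(k.sum(),np.percentile(a[k],[10,50,90]).round(1),W[k].mean(0).round(4),np.percentile(W[k][:,2],95))
"
```

```text
t 27.05 [ 0.4846 -0.118   0.2168] phi -58.4 q6 30.8 F [ 1.  -0.6 -0.1] M [0.   0.15 0.02] gap 0.995
top few 0
scene 231 wing deg -60.1 z [0.1011 0.1158 0.1251]
32 [112.4 117.  122. ] [ 0.4587 -0.0713  0.1215] 0.12565807617823474
39 [-61.7 -57.4 -53.7] [ 0.5116 -0.1626  0.1219] 0.12627989437512296
```

```bash
python3 -c "
from h import *
go(.457,-.0704,.2,30)"
```

```text
phi -58.4 lin [ 0.0028 -0.0523  0.0111] yaw -88.4
```

Call:
play_rows(
  targets=[
    {"linear": [0.003, -0.052, 0.011], "yaw": -88.4},
    {"linear": [0.003, -0.052, 0.011], "yaw": -88.4},
    {"linear": [0.003, -0.052, 0.011], "yaw": -88.4},
    {"linear": [0.003, -0.052, 0.011], "yaw": -88.4},
    {"linear": [0.003, -0.052, 0.011], "yaw": -88.4},
    {"linear": [0.003, -0.052, 0.011], "yaw": -88.4},
    {"linear": [0.003, -0.052, 0.011], "yaw": -88.4},
    {"linear": [0.003, -0.052, 0.011], "yaw": -88.4},
    {"linear": [0.003, -0.052, 0.011], "yaw": -88.4},
    {"linear": [0.003, -0.052, 0.011], "yaw": -88.4},
    {"linear": [0.003, -0.052, 0.011], "yaw": -88.4},
    {"linear": [0.003, -0.052, 0.011], "yaw": -88.4},
    {"linear": [0.003, -0.052, 0.011], "yaw": -88.4},
    {"linear": [0.003, -0.052, 0.011], "yaw": -88.4},
    {"linear": [0.003, -0.052, 0.011], "yaw": -88.4},
    {"linear": [0.003, -0.052, 0.011], "yaw": -88.4},
  ],
  gripper=0.045,
)

```text
time_s: 28.53
tcp_pos: [0.4579, -0.0707, 0.2006]
tcp_rot: [0.501, 0.865, -0.0, -0.001]
contact_force: [-0.5, 0.5, -0.4]
finger_gap: 0.491
```

```bash
python3 -c "
from h import *
st();go(.457,-.0704,.1,30)"
```

```text
t 28.53 [ 0.4579 -0.0707  0.2006] phi 29.9 q6 -53.6 F [-0.5  0.5 -0.4] M [-0.    0.01 -0.01] gap 0.491
phi 29.9 lin [ 0.0005 -0.0004  0.1006] yaw -0.1
```

Call:
play_rows(
  targets=[
    {"linear": [0, 0, 0.02], "yaw": 0},
    {"linear": [0, 0, 0.04], "yaw": 0},
    {"linear": [0, 0, 0.06], "yaw": 0},
    {"linear": [0, 0, 0.08], "yaw": 0},
    {"linear": [0, 0, 0.095], "yaw": 0},
    {"linear": [0, 0, 0.098], "yaw": 0},
    {"linear": [0, 0, 0.098], "yaw": 0},
  ],
)

```text
time_s: 29.12
tcp_pos: [0.4575, -0.0705, 0.1026]
tcp_rot: [0.501, 0.866, -0.0, -0.002]
contact_force: [-0.3, -0.2, -0.1]
finger_gap: 0.488
```

Call:
play_rows(
  targets=[
    {"linear": [0, 0, 0], "yaw": 0},
    {"linear": [0, 0, 0], "yaw": 0},
    {"linear": [0, 0, 0], "yaw": 0},
    {"linear": [0, 0, 0], "yaw": 0},
    {"linear": [0, 0, 0], "yaw": 0},
  ],
  gripper=0.016,
)

```text
time_s: 29.53
tcp_pos: [0.4591, -0.0712, 0.1045]
tcp_rot: [0.5, 0.866, 0.0, 0.001]
contact_force: [-0.3, -0.1, 0.2]
finger_gap: 0.172
```

```bash
python3 -c "
from h import *
st()
c=np.array([.484,-.1172]);o=manip.observe();v=o['tcp_pos'][:2]-c;print(np.hypot(*v),np.degrees(np.arctan2(v[1],v[0])))
a0=np.arctan2(v[1],v[0])
for d in (4,8,12,16,20,24):
  a=a0-np.radians(d);go(*(c+.054*np.array([np.cos(a),np.sin(a)])),o['tcp_pos'][2],phi(o)-d)"
```

```text
t 29.53 [ 0.4591 -0.0712  0.1045] phi 29.9 q6 -53.7 F [-0.3 -0.1  0.2] M [-0.03  0.02 -0.02] gap 0.172
0.05230757081613683 118.39435471697637
phi 29.9 lin [0.0015 0.0038 0.    ] yaw 4.0
phi 29.9 lin [0.001  0.0075 0.    ] yaw 8.0
phi 29.9 lin [0.0002 0.0112 0.    ] yaw 12.0
phi 29.9 lin [-0.0008  0.0149  0.    ] yaw 16.0
phi 29.9 lin [-0.0021  0.0184  0.    ] yaw 20.0
phi 29.9 lin [-0.0036  0.0219  0.    ] yaw 24.0
```

Call:
play_rows(
  targets=[
    {"linear": [0, 0.001, 0.002], "yaw": 1},
    {"linear": [0, 0.002, 0.002], "yaw": 2},
    {"linear": [0, 0.003, 0.002], "yaw": 3},
    {"linear": [0, 0.004, 0.002], "yaw": 4},
    {"linear": [0, 0.004, 0.002], "yaw": 4},
  ],
)

```text
time_s: 29.95
tcp_pos: [0.4626, -0.0697, 0.1034]
tcp_rot: [0.531, 0.848, -0.001, 0.001]
contact_force: [-2.9, -0.1, 7.8]
finger_gap: 0.176
```

Call:
play_rows(
  targets=[
    {"linear": [0, 0.001, 0], "yaw": 1},
    {"linear": [0, 0.002, 0], "yaw": 2},
    {"linear": [0, 0.003, 0], "yaw": 3},
    {"linear": [0, 0.003, 0], "yaw": 3},
  ],
)

```text
time_s: 30.28
tcp_pos: [0.4654, -0.0687, 0.1034]
tcp_rot: [0.553, 0.833, -0.001, 0.001]
contact_force: [-3.5, -2.2, 7.8]
finger_gap: 0.173
```

```bash
python3 -c "
from h import *
st()"
```

```text
t 30.28 [ 0.4654 -0.0687  0.1034] phi 22.9 q6 -45.9 F [-3.5 -2.2  7.8] M [-0.39  0.75  0.  ] gap 0.173
```

```bash
python3 -c "
from h import *
wing('n12')
s=snapshot('scene');x,y=map(int,proj(s,[*S,.12]))
for ph in(22.9,202.9):
    X=[*(np.array([.4654,-.0687])+.014*np.array([np.cos(np.radians(ph)),np.sin(np.radians(ph))])),.1034];print((proj(s,X)-[x-60,y-50])*6)
"
```

```text
top 31 wing deg -61.3 z [0.1143 0.1229 0.1271]
scene 218 wing deg -61.0 z [0.1008 0.1151 0.1269]
[473.89522867 303.59847526]
[440.78422206 275.295976  ]
```

View pics/n12.png

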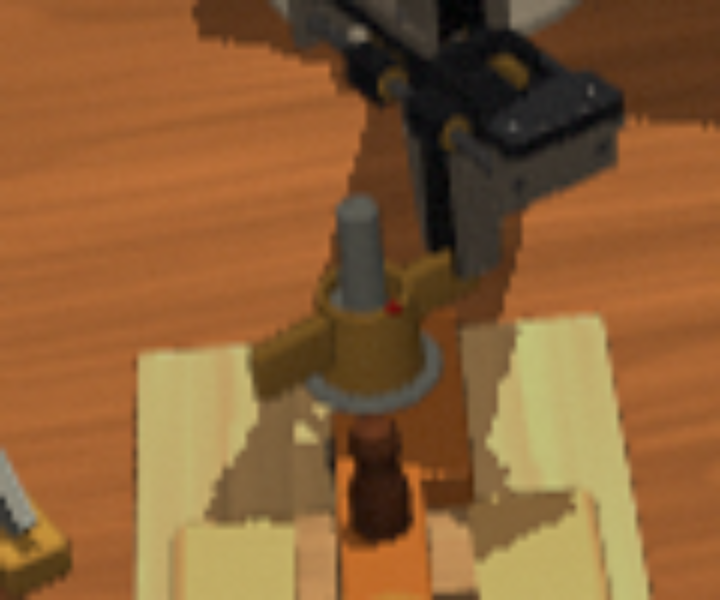

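The near finger's tip ends at (470,275), against an expected (474,303). It looks to be at wing-top height rather than beside the wing. I'll check the tip's real height from depth.

```bash
python3 -c "
from h import *
s=snapshot('scene');W=world(s);c=s['color'].astype(int)
t=manip.observe()['tcp_pos'];R=Rn.from_quat(manip.observe()['tcp_rot']).as_matrix()
L=(W-t)@R   # tool coords
b=c[...,2]>c[...,0]+30
for nm,k in(('grey',~b),('brass',b)):
  for lo in np.arange(-.08,.012,.006):
    m=k&(abs(L[...,0])<.03)&(abs(L[...,1])<.05)&(L[...,2]>lo)&(L[...,2]<lo+.006)
    if m.sum()>2:print(nm,lo.round(3),m.sum(),'x',np.percentile(L[m][:,0],[5,95]).round(3),'y',np.percentile(L[m][:,1],[5,50,95]).round(3))
"
```

```text
grey -0.08 19 x [-0.01   0.001] y [-0.019  0.015  0.028]
grey -0.074 23 x [-0.01   0.002] y [-0.01   0.013  0.027]
grey -0.068 22 x [-0.011 -0.001] y [-0.017  0.009  0.027]
grey -0.062 21 x [-0.01   0.004] y [-0.015  0.012  0.026]
grey -0.056 27 x [-0.011  0.007] y [-0.013  0.009  0.027]
grey -0.05 20 x [-0.01   0.004] y [-0.014  0.021  0.026]
grey -0.044 23 x [-0.009  0.006] y [-0.015  0.009  0.025]
grey -0.038 22 x [-0.01   0.006] y [-0.014  0.015  0.025]
grey -0.032 18 x [-0.011  0.003] y [-0.011  0.016  0.023]
grey -0.026 7 x [-0.009  0.   ] y [-0.01  -0.006  0.02 ]
brass -0.026 15 x [-0.03   0.001] y [-0.012 -0.003  0.016]
brass -0.02 25 x [-0.029 -0.004] y [-0.011 -0.004  0.   ]
brass -0.014 11 x [-0.024 -0.004] y [-0.003 -0.001  0.002]
brass -0.008 13 x [-0.025 -0.001] y [-0.004 -0.001  0.002]
brass -0.002 15 x [-0.02  0.01] y [-0.004 -0.003  0.002]
brass 0.004 7 x [-0.014  0.012] y [-0.008 -0.005 -0.002]
```

The fingertips are really about 22–24 mm above the reported TCP, at wing-top height. I'll lift, centre on the wing (S + 56 mm at 120°), and go in 25 mm deeper.

Call:
play_rows(
  targets=[
    {"linear": [0, -0.003, -0.015], "yaw": 0},
    {"linear": [0, -0.003, -0.035], "yaw": 0},
    {"linear": [0, -0.003, -0.05], "yaw": 0},
    {"linear": [0, -0.003, -0.05], "yaw": -7},
    {"linear": [0, -0.003, -0.05], "yaw": -7},
  ],
  gripper=0.045,
)

```text
time_s: 30.9
tcp_pos: [0.463, -0.0692, 0.1531]
tcp_rot: [0.499, 0.866, 0.0, 0.001]
contact_force: [-0.2, 0.3, -0.6]
finger_gap: 0.485
```

```bash
python3 -c "
from h import *
st();go(.4548,-.0688,.078,30)
s=snapshot('scene');W=world(s);c=s['color'].astype(int)
q=W[...,:2]-S;r=np.hypot(q[...,0],q[...,1]);a=np.arctan2(q[...,1],q[...,0])
m=(c[...,2]>c[...,0]+35)&(r>.04)&(r<.07)&(W[...,2]>.116)&(W[...,2]<.135)
p,n=W[m&(a>0)].mean(0),W[m&(a<0)].mean(0);print(p,n,np.degrees(np.arctan2(*(p-n)[1::-1])))
"
```

```text
t 30.9 [ 0.463  -0.0692  0.1531] phi 30.1 q6 -53.4 F [-0.2  0.3 -0.6] M [-0.05  0.01 -0.02] gap 0.485
phi 30.1 lin [ 0.0046 -0.007   0.0751] yaw 0.1
[ 0.45801609 -0.0711021   0.1216781 ] [ 0.51119948 -0.16241763  0.12117884] 120.21709603667645
```

Call:
play_rows(
  targets=[
    {"linear": [0.005, -0.007, 0], "yaw": 0},
    {"linear": [0.005, -0.007, 0.015], "yaw": 0},
    {"linear": [0.005, -0.007, 0.03], "yaw": 0},
    {"linear": [0.005, -0.007, 0.045], "yaw": 0},
    {"linear": [0.005, -0.007, 0.055], "yaw": 0},
    {"linear": [0.005, -0.007, 0.06], "yaw": 0},
    {"linear": [0.005, -0.007, 0.06], "yaw": 0},
  ],
)

```text
time_s: 31.53
tcp_pos: [0.4522, -0.0675, 0.0904]
tcp_rot: [0.501, 0.866, -0.0, -0.002]
contact_force: [0.1, 0.2, -0.7]
finger_gap: 0.493
```

Call:
play_rows(
  targets=[
    {"linear": [0, 0, 0.005], "yaw": 0},
    {"linear": [0, 0, 0.01], "yaw": 0},
    {"linear": [0, 0, 0.013], "yaw": 0},
    {"linear": [0, 0, 0.013], "yaw": 0},
  ],
)

```text
time_s: 31.87
tcp_pos: [0.4532, -0.0679, 0.0784]
tcp_rot: [0.501, 0.866, -0.0, -0.0]
contact_force: [0.1, -0.4, -0.6]
finger_gap: 0.49
```

Call:
play_rows(
  targets=[
    {"linear": [0, 0, 0], "yaw": 0},
    {"linear": [0, 0, 0], "yaw": 0},
    {"linear": [0, 0, 0], "yaw": 0},
    {"linear": [0, 0, 0], "yaw": 0},
    {"linear": [0, 0, 0], "yaw": 0},
  ],
  gripper=0.004,
  force=10,
)

```text
time_s: 32.28
tcp_pos: [0.4533, -0.0681, 0.079]
tcp_rot: [0.5, 0.866, -0.0, -0.0]
contact_force: [-5.3, -1.0, -0.6]
finger_gap: 0.149
```

```bash
python3 -c "
from h import *
st()
o=manip.observe();v=o['tcp_pos'][:2]-S;a0=np.arctan2(v[1],v[0]);r=np.hypot(*v);print(r,np.degrees(a0))
for d in (5,10,15,20,25,30):
  a=a0-np.radians(d);go(*(S+r*np.array([np.cos(a),np.sin(a)])),o['tcp_pos'][2],phi(o)-d)"
```

```text
t 32.28 [ 0.4533 -0.0681  0.079 ] phi 29.9 q6 -53.6 F [-5.3 -1.  -0.6] M [-0.33  0.83 -0.04] gap 0.149
0.05737467514463359 120.93594703805083
phi 29.9 lin [-0.0001  0.005  -0.    ] yaw 5.0
phi 29.9 lin [-0.0007  0.01   -0.    ] yaw 10.0
phi 29.9 lin [-0.0017  0.0149 -0.    ] yaw 15.0
phi 29.9 lin [-0.0031  0.0197 -0.    ] yaw 20.0
phi 29.9 lin [-0.005   0.0243 -0.    ] yaw 25.0
phi 29.9 lin [-0.0072  0.0288 -0.    ] yaw 30.0
```

The wing is gripped (opening about 13 mm against a 12 mm wing). Turn clockwise along the arc.

Call:
play_rows(
  targets=[
    {"linear": [0, 0.0025, 0], "yaw": 2.5},
    {"linear": [0, 0.005, 0], "yaw": 5},
    {"linear": [-0.0003, 0.0075, 0], "yaw": 7.5},
    {"linear": [-0.0007, 0.01, 0], "yaw": 10},
    {"linear": [-0.0007, 0.01, 0], "yaw": 10},
  ],
)

```text
time_s: 32.7
tcp_pos: [0.4609, -0.0642, 0.0784]
tcp_rot: [0.574, 0.819, -0.002, -0.001]
contact_force: [-5.3, -3.9, 1.9]
finger_gap: 0.126
```

```bash
cat >> h.py <<'E'
def tan():
    o=manip.observe();v=o['tcp_pos'][:2]-S;r=np.hypot(*v);n=np.array([-v[1],v[0]])/r
    print('r',r.round(4),'ang',np.degrees(np.arctan2(v[1],v[0])).round(1),'Ftan',(o['contact_force'][:2]@n).round(1),'Frad',(o['contact_force'][:2]@v/r).round(1));st()
E
python3 -c "
from h import *
tan()"
```

```text
r 0.0574 ang 112.4 Ftan 6.4 Frad -1.6
t 32.7 [ 0.4609 -0.0642  0.0784] phi 19.9 q6 -42.5 F [-5.3 -3.9  1.9] M [-0.68  1.08 -0.06] gap 0.126
```

Call:
play_rows(
  targets=[
    {"linear": [0, 0.0025, 0], "yaw": 2.5},
    {"linear": [0, 0.005, 0], "yaw": 5},
    {"linear": [0, 0.005, 0], "yaw": 5},
  ],
)

```text
time_s: 32.95
tcp_pos: [0.4652, -0.0627, 0.0782]
tcp_rot: [0.609, 0.793, -0.002, -0.002]
contact_force: [-5.9, -3.9, 1.6]
finger_gap: 0.127
```

```bash
python3 -c "
from h import *
tan()"
```

```text
r 0.0574 ang 107.8 Ftan 6.8 Frad -1.9
t 32.95 [ 0.4652 -0.0627  0.0782] phi 14.9 q6 -37.1 F [-5.9 -3.9  1.6] M [-0.95  1.17  0.12] gap 0.127
```

Call:
play_rows(
  targets=[
    {"linear": [0, 0.0025, 0], "yaw": 2.5},
    {"linear": [0, 0.005, 0], "yaw": 5},
    {"linear": [-0.0003, 0.0075, 0], "yaw": 7.5},
    {"linear": [-0.0007, 0.01, 0], "yaw": 10},
    {"linear": [-0.0007, 0.01, 0], "yaw": 10},
  ],
)

```text
time_s: 33.37
tcp_pos: [0.4742, -0.0609, 0.0778]
tcp_rot: [0.676, 0.737, -0.003, -0.002]
contact_force: [-7.8, -4.4, 0.6]
finger_gap: 0.134
```

```bash
python3 -c "
from h import *
tan()"
```

```text
r 0.057 ang 98.7 Ftan 8.4 Frad -3.2
t 33.37 [ 0.4742 -0.0609  0.0778] phi 4.9 q6 -26.5 F [-7.8 -4.4  0.6] M [-0.97  1.5   0.19] gap 0.134
```

Call:
play_rows(
  targets=[
    {"linear": [0, 0.0025, 0], "yaw": 2.5},
    {"linear": [0, 0.005, 0], "yaw": 5},
    {"linear": [-0.0003, 0.0075, 0], "yaw": 7.5},
    {"linear": [-0.0003, 0.0075, 0], "yaw": 7.5},
  ],
)

```text
time_s: 33.7
tcp_pos: [0.4804, -0.0604, 0.0774]
tcp_rot: [0.723, 0.691, -0.004, -0.003]
contact_force: [-10.3, -4.7, 3.2]
finger_gap: 0.138
```

```bash
python3 -c "
from h import *
tan();wing('n13')"
```

```text
r 0.057 ang 92.4 Ftan 10.5 Frad -4.3
t 33.7 [ 0.4804 -0.0604  0.0774] phi -2.6 q6 -18.6 F [-10.3  -4.7   3.2] M [-1.05  2.05  0.21] gap 0.138
top few 4
scene 206 wing deg 89.7 z [0.1009 0.1139 0.1257]
```

About 10.5 N tangential at 57 mm counts as firmly tight. Release, lift and check.

Call:
play_rows(
  targets=[
    {"linear": [0, -0.002, 0], "yaw": 0},
    {"linear": [0, -0.003, 0], "yaw": 0},
    {"linear": [0, -0.003, 0], "yaw": 0},
    {"linear": [0, -0.003, 0], "yaw": 0},
    {"linear": [0, -0.003, -0.02], "yaw": 0},
    {"linear": [0, -0.003, -0.05], "yaw": 0},
    {"linear": [0, -0.003, -0.09], "yaw": 0},
    {"linear": [0, -0.003, -0.13], "yaw": 0},
    {"linear": [0, -0.003, -0.15], "yaw": 0},
  ],
  gripper=0.045,
)

```text
time_s: 34.55
tcp_pos: [0.4839, -0.0601, 0.2346]
tcp_rot: [0.723, 0.691, 0.002, 0.004]
contact_force: [0.9, 0.0, 0.3]
finger_gap: 0.491
```

Call:
play_rows(
  targets=[
    {"linear": [0.05, 0, 0], "yaw": 0},
    {"linear": [0.1, 0, 0], "yaw": 0},
    {"linear": [0.14, 0, 0], "yaw": 0},
    {"linear": [0.18, 0, 0], "yaw": 0},
    {"linear": [0.22, 0, 0], "yaw": 0},
    {"linear": [0.26, 0, 0], "yaw": 0},
    {"linear": [0.3, 0, 0], "yaw": 0},
    {"linear": [0.3, 0, 0], "yaw": 0},
    {"linear": [0.3, 0, 0], "yaw": 0},
  ],
)

```text
time_s: 35.3
tcp_pos: [0.4947, 0.2427, 0.2288]
tcp_rot: [0.721, 0.693, 0.0, -0.0]
contact_force: [-0.0, -0.0, 0.0]
finger_gap: 0.489
```

```bash
python3 -c "
from h import *
st();wing('n14')
s=snapshot('top');W=world(s);cv2.imwrite('pics/top2.png',cv2.resize(s['color'][140:300,270:480],None,fx=3,fy=3))
m=(W[...,2]>.115)&(W[...,2]<.15);q=np.linalg.norm(W[...,:2]-hand(172.6),axis=-1)<.03
h=W[m&q].mean(0);print('handle',h,hand(172.6), 'bar deg',np.degrees(np.arctan2(*(h[:2]-P)[::-1])))
e=np.array([np.cos(np.radians(-7.37)),np.sin(np.radians(-7.37))]);n=np.array([-e[1],e[0]]);d=W[...,:2]-P;u=d@e;v=d@n
for a in(-.235,-.16,-.14,-.12,-.06,.03):
  k=(W[...,2]>.07)&(W[...,2]<.084)&(abs(v)<.06)&(u>a)&(u<a+.012)
  print(a,k.sum(),np.percentile(v[k],[2,98]).round(4) if k.any() else '',np.median(W[k][:,2]) if k.any() else '')
"
```

```text
t 35.3 [0.4947 0.2427 0.2288] phi -2.3 q6 15.8 F [-0. -0.  0.] M [-0.09  0.02  0.01] gap 0.489
top 187 wing deg -84.3 z [0.1172 0.1239 0.1277]
scene 273 wing deg -84.9 z [0.1008 0.1151 0.1257]
handle [ 0.5909641  -0.13208835  0.1353966 ] [ 0.59136631 -0.13129635] bar deg 173.19736586319632
-0.235 123 [-0.0192  0.0412] 0.07621762447644304
-0.16 124 [-0.0192  0.0411] 0.0780608686654849
-0.14 129 [-0.02    0.0405] 0.07793457969505103
-0.12 129 [-0.0207  0.0405] 0.0777871477835439
-0.06 83 [-0.0201  0.0182] 0.07863258044096406
0.03 74 [-0.0198  0.0175] 0.07988651400949369
```

View pics/top2.png

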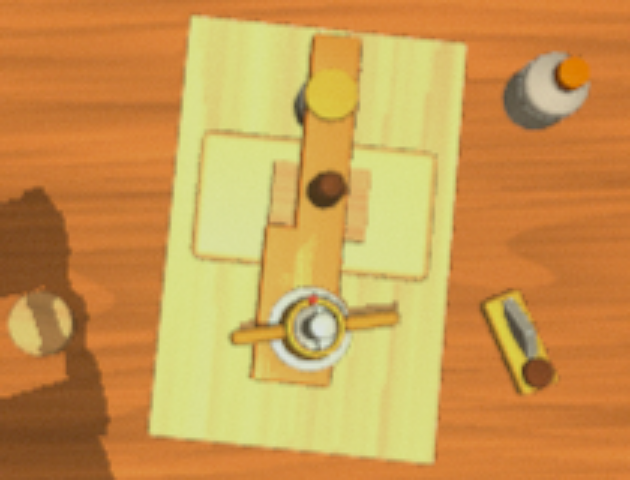

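In the top view the bar lies along the fixture with the washer covering the notch and stud at (318,327). The wings are at about 95° and the bystanders are in place. The arm is clear and at rest, so I'll hand in.

```bash
python3 -c "
from h import *
st();print(job.close_job())"
```

```text
t 35.45 [0.4952 0.239  0.2289] phi -2.6 q6 15.8 F [-0.5 -0.4 -0.1] M [-0.04  0.04 -0.07] gap 0.487
the job is handed in; nothing more can be done
None
```

The plate is clamped and I handed the job in at 35.5 s. No verdict came back, so the results below are from my own measurements.

**What I did**
- I swung the bar in by its handle.
- I turned the nut counter-clockwise until it dropped, from wing tops at about z 156 mm to about 141 mm. The nut was then near +0.3 rad.
- I ran the nut clockwise and finished by gripping one wing. That took about 10.5 N at a 57 mm radius, roughly 0.6 N·m.

**Last checks**
- **Bar:** it is within about 0.6° of fully in, which puts the notch about 2 mm from the stud axis.
- **Nut:** it is at about -6.06 rad, with wing tops at z 126 mm, so the washer is at about 78 mm and on the bar.
- **Surroundings:** in the last picture the bystanders stood where they began. I did not re-measure them. The arm was well clear with no force on the tool.

**What went wrong or is unmeasured**
- In the depth image the fingertips sat 22–24 mm higher than the reported tool point. The first tightening slid up onto the wing tops because of this, and my first try at gripping a wing also sat on top of it. I lifted, went about 25 mm deeper and gripped the wing properly.
- For the same reason the handle was probably pushed higher than planned. The bar stayed flat.
- I could not read the washer's force on the bar directly. That it exceeds 8 N is inferred from the tightening torque.

I viewed 11 pictures, one over the budget.

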